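# Dock an instrument case between its guide rails

## Robot

A 6-joint arm with a two-finger parallel gripper is mounted at the origin on the work surface. World frame = base frame: x ahead of the robot, y to its left, z up, the work surface at z = 0. Lengths are in m, angles in degrees, forces in N, time in s.
With the tool pointing down it reaches from about 0.325 to 0.775 m from the base axis. Payload 5.5 kg.
Tool frame: the origin (TCP) lies at the centre of the arm's flange, where the gripper is bolted on; the fingertips stand 182 mm ahead of it and the grasp point (between the pads) lies 163 mm ahead of it; z points along the fingers, y is the direction in which the jaws open and shut (so a half turn about z gives the same grasp; the last joint's range is limited). The gripper opens to 88 mm and grips with 3 to 60 N. Pads are 20 mm wide; open, the fingers measure 115 mm over their backs; the gripper's body (75 mm by 178 mm) begins 61 mm behind the grasp point.
Start: joints at [60.063, 5.22, 70.514, -0, 104.267, -3.249], TCP at [0.269, 0.536, 0.405] pointing down, gripper open.
Joint ranges: [-164.24, 164.24], [-49.07, 125.15], [9.68, 141.18], [-86.29, 266.29], [3.28, 154.24], [-151.56, 151.56]. Speed limits (degrees/s): [147.25, 147.25, 172.46, 180, 180, 180].

## Interface

Orientations are given as [roll, pitch, yaw] about the fixed x, y, z axes, in that order (R = Rz(yaw) Ry(pitch) Rx(roll)).
In Python, from station import r gives the robot as it stands. The module is installed in compiled form; this text tells all that it offers. Calls block until the motion is done:
- r.reach(position, orientation): joint-space move of the TCP to a pose.
- r.servo_line(position, rotation=None, speed=0.15): straight line of the TCP; rotation=None keeps the orientation; speed is the mean speed in m/s.
- r.move_joints(angles): joint-space move.
- r.let_go() and r.grab(squeeze=None): open the fingers fully, or close them until they stop; squeeze is the grip in N (None keeps the last).
- r.wait(seconds).
- r.inverse_kinematics(position, orientation): joint angles nearest the present ones, or None.
- r.sense(): the state.
- r.snapshot(name): name is "scene" or "top" or "wrist"; returns a dict with "frame" (480x640x3 uint8, red, green, blue), "fx", "fy", "cx", "cy" (pixels), "R" (3x3) and "t" (3): a world point X has camera coordinates R X + t. Camera axes: x right, y down, z forward; pixel columns grow to the right and rows downward; lengths in m; the calibration is good to about 2 mm. A picture is of the moment at which its call begins. There is no depth.
A pose or a line that the arm cannot do raises r.IKError and nothing moves.
- r.hand_in(): hands the job in, once; it reports no verdict.
The state is a dict: "clock": time; "joints": joint angles; "joint_vel": joint speeds; "joint_torque": joint torques, N m; "tcp_pos": TCP position; "orientation": TCP orientation; "contact_force": force on the tool from outside, world axes, zero at the start; "torque": the same for the moment, N m; "opening": finger opening in m.
Only numpy, scipy, OpenCV 4.12 (cv2) and the standard library are available. Lean on these libraries where they do the work, as an engineer would, in place of code of your own. Each camera call takes 0.05 s, during which the arm holds its last target.

## Task

Push the metal instrument case along the lane between the two freshly aligned guide rails until it is fully home at the end stop, sitting square in the lane. Neither the case nor the robot may touch either rail; the case may stand crooked in front of the lane, so line it up before it goes in. Only push it along the plate with the fingers, never lift, carry or tip it, and leave everything else on the bench where it is.

Things in the scene. Friction and masses are not known exactly. Their poses are not given: they have to be found in the camera images.
- case: Loose closed die-cast metal case, grey lid with five dark slots on top; 84 mm long (x), 90 wide (y), 56 tall, 0.35 to 0.7 kg. Origin: centre of underside, on the dock plate. Its +x points down the lane, crooked by up to 0.15 rad; flat rear face at x = -42 mm, front at +42. It starts before the lane mouth, its front 40 to 65 mm short, up to 10 mm off centre. Slides with dry friction, no coasting.
- dock: Fixed dock: dark steel base plate 330 x 170 mm, 4 thick (x -175 to +155, y +-85), carrying two rails and an end stop of aluminium. Origin: bench height, lane centre line, at the lane mouth (near ends of the rails). +x runs down the lane away from the robot, +y left, z up. Lane: 108 mm wide (y +-54), 130 long.
- lane_end (a point): Point on the dock: foot of the end stop's near face, on the lane centre line, on top of the base plate (dock x = 130 mm, z = 4 mm). The stop is 132 mm wide, its top 34 mm above the bench. Case fully home: its front face here, so its origin at dock x = 88, y = 0, with the dock's heading.
- rail_left: Left guide rail, fixed on the dock: straight square-edged aluminium bar 130 long, 12 thick, its top 22 mm above the bench; inner face at dock y = +54 mm, from dock x = 0 to 130. Its origin coincides with the dock's origin. Not to be touched.
- rail_right: Right guide rail, the mirror image of the left: inner face at dock y = -54 mm. Its origin coincides with the dock's origin. Not to be touched.
- bottle: Bystander, loose: square white plastic flux bottle with a round steel cap, 58 x 58 mm, 101 tall. Origin: centre of its underside. It stands beside the left rail.
- spool: Bystander, loose: upright solder spool, 55 diameter, 47 tall. Origin: centre of its underside. It stands beside the right edge of the base plate.
- heatsink: Bystander, loose: finned aluminium heatsink, 50 x 45 mm, 28 tall. Origin: centre of its underside. Beside the right rail.
- board: Bystander, loose: green circuit board with components, 100 x 70 mm, 18 tall. Origin: centre of its underside. Beside the left edge of the base plate.
- tin: Bystander, loose: round open steel tin, 84 diameter, 40 tall. Origin: centre of its underside. Far right of the bench.
- driver: Bystander, loose: screwdriver lying on the bench, black handle, far right, clear of the dock. Origin: underside of the tool.
- parts_tray: Bystander, loose: grey divided parts tray, 150 x 110 mm, 45 tall. Origin: centre of its underside. Far left of the bench.
Mind the look-alikes: they are no part of the job. What is shaped like the case but orange or yellow is not meant.

How it is judged (in metres and radians):
On the way:
1. the case is half-way into the lane mouth, between the rails (x of case in the frame of dock between -0.01 and 0.06 m and y of case in the frame of dock between -0.009 and 0.009 m), for 0.1 s.
At the end, for the whole second after the job is handed in: the case stands flat and at rest in the lane, its front face within 6 mm of the end stop, within 9 mm of the lane's centre line and square to the lane within 0.08 rad (x of case in the frame of dock above 0.082 m and y of case in the frame of dock between -0.009 and 0.009 m and angle between the x axis of case and the x axis of dock, either way round below 0.08 rad and angle between case's own z axis and vertical below 0.03 rad and height (world z) of case below 0.007 m and linear speed of case below 0.01 m/s); the robot touches nothing.
It fails at once if a guide rail is touched by the case, the robot or anything else (over 0.3 N) (contact force between any of rail_left, rail_right and anything else above 0.3 N).
It fails at once if the case is lifted (its underside's centre over 6 mm above the plate) (height (world z) of case above 0.01 m).
It fails at once if the case is tipped by more than 0.12 rad (angle between case's own z axis and vertical above 0.12 rad).
It fails at once if a bystander (bottle, spool, heatsink, circuit board, tin, screwdriver or parts tray) is moved by more than 15 mm (distance of any of bottle, spool, heatsink, board, tin, driver, parts_tray from where it was at the start of the episode above 0.015 m).
It also fails if it takes over 51 s, if anything falls off the work surface, if the arm or the gripper's body presses on something with over 40 N, if the wrist force passes 120 N, or if a joint passes its speed limit or range.

## Working session

There is one attempt and no reset: what is moved stays moved. The work goes in short steps, each a Python script; the robot and the scene stay as the last script left them, time stands still between calls to the robot, and variables do not carry over. Pictures are saved under pics/ and viewed, and the job is handed in when it is done.

```bash
mkdir -p pics; python3 - <<'E'
from station import r
import cv2
s=r.sense(); print(s['clock'],s['tcp_pos'],s['orientation'],s['opening'])
for n in("scene","top"):
    d=r.snapshot(n); cv2.imwrite(f"pics/{n}0.png",d["frame"][:,:,::-1]); print(n,d["fx"],d["fy"],d["cx"],d["cy"],d["R"],d["t"])
E
```

```text
0.0 [0.26952812 0.53611056 0.40352371] [-1.79890025e+02 -4.19917748e-03  1.53312435e+02] 0.08812928519099919
scene 466.42500821851354 466.42500821851354 326.73917773314764 237.42375778833815 [[-0.61551863  0.78810749 -0.00483713]
 [ 0.49053269  0.37829195 -0.7850305 ]
 [-0.61685857 -0.48557367 -0.61943823]] [ 0.32754112 -0.22420368  1.3804551 ]
top 604.0722720177555 604.0722720177555 333.06901513525133 236.4058100957508 [[ 0.00357313 -0.99973272  0.02284127]
 [-0.98702073 -0.00719314 -0.16043171]
 [ 0.16055313 -0.02197156 -0.98678262]] [-0.02286657  0.53084614  1.5020431 ]
```

View pics/top0.png

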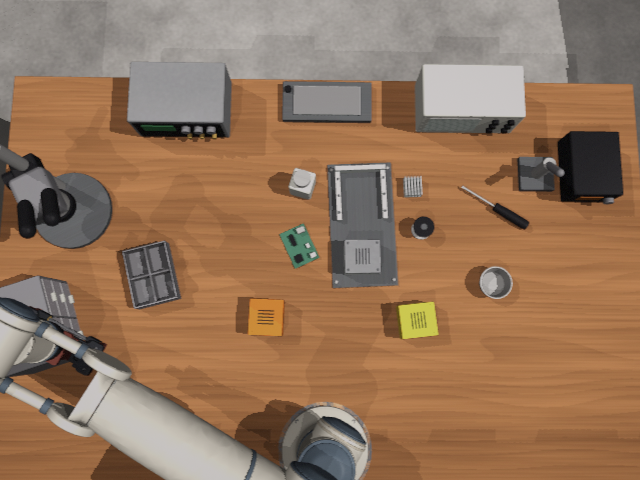

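View pics/scene0.png

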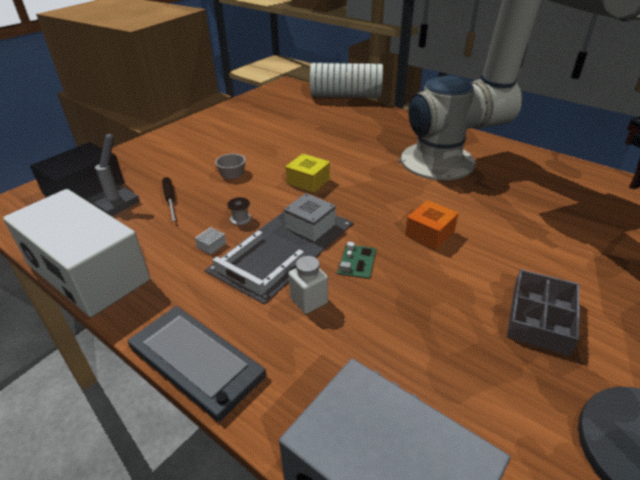

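Case candidates in the top view are the grey box on the dock plate at (362,256), the orange one at (266,317) and the yellow one at (418,320). By the description it is the grey one. I'll check it in a close crop.

```bash
python3 - <<'E'
import cv2
a=cv2.imread("pics/top0.png")[150:300,270:450]
cv2.imwrite("pics/crop0.png",cv2.resize(a,None,fx=4,fy=4,interpolation=cv2.INTER_CUBIC)[:600,:720])
E
```

```text
(no output)
```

View pics/crop0.png

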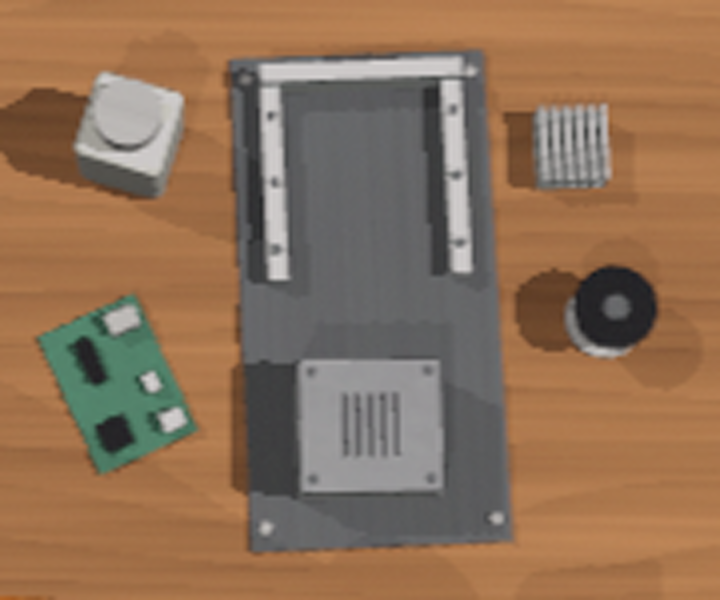

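The crop confirms the grey lid with five slots, lying on the dock plate in front of the rails. The lid spans about (345-380, 240-273) in the full picture. Next I measure coarsely from the top view, then move the wrist camera above for precision.

```bash
cat > h.py <<'E'
import numpy as np, cv2
from station import r
def ray(d,uv,z):
    uv=np.atleast_2d(np.asarray(uv,float)); R=np.array(d["R"]);t=np.array(d["t"])
    p=np.c_[(uv[:,0]-d["cx"])/d["fx"],(uv[:,1]-d["cy"])/d["fy"],np.ones(len(uv))]@R
    c=-R.T@t; return (c+p*((z-c[2])/p[:,2])[:,None])[:,:2]
def proj(d,X):
    X=np.atleast_2d(X)@np.array(d["R"]).T+np.array(d["t"]); return np.c_[d["fx"]*X[:,0]/X[:,2]+d["cx"],d["fy"]*X[:,1]/X[:,2]+d["cy"]]
def rect(d,cnt,z):
    w=ray(d,cnt.reshape(-1,2),z); (c,s,a)=cv2.minAreaRect((w*1000).astype(np.float32))
    return np.array(c)/1000,s,((a+45)%90)-45
def loc(o,th,p):
    c,s=np.cos(th),np.sin(th); return (np.asarray(p)-o)@np.array([[c,-s],[s,c]])
def wor(o,th,p):
    c,s=np.cos(th),np.sin(th); return np.asarray(p)@np.array([[c,s],[-s,c]])+o
E
python3 - <<'E'
from h import *
d=r.snapshot("top"); f=d["frame"]; hsv=cv2.cvtColor(f,cv2.COLOR_RGB2HSV)
m=((hsv[...,1]<40)&(hsv[...,2]>125)).astype(np.uint8)
m[:150]=0;m[300:]=0;m[:,:325]=0;m[:,450:]=0
for c in cv2.findContours(m,cv2.RETR_EXTERNAL,cv2.CHAIN_APPROX_NONE)[0]:
    if cv2.contourArea(c)>25: print(cv2.boundingRect(c),cv2.contourArea(c),*rect(d,c,.06),"|",*rect(d,c,.022))
p=[(270+x/4-.375,150+y/4-.375) for x,y in [(230,58),(483,52),(512,542),(252,552)]]
w=ray(d,p,.004);print(w); print(np.degrees(np.arctan2(*(w[0]-w[3])[::-1])),np.degrees(np.arctan2(*(w[1]-w[2])[::-1])))
E
```

```text
(345, 240, 36, 33) 1092.5 [ 0.47894794 -0.0938573 ] (81.2967300415039, 88.46514129638672) 0.3392098844051361 | [ 0.48388904 -0.09657437] (83.34542846679688, 90.69461822509766) 0.33934223651885986
(404, 176, 18, 21) 216.5 [ 0.66039752 -0.22480255] (52.615089416503906, 44.102394104003906) 3.110515594482422 | [ 0.66991132 -0.23081958] (53.94108200073242, 45.21382141113281) 3.110508441925049
(380, 170, 8, 48) 213.5 [ 0.64104102 -0.14916309] (124.04917907714844, 14.232134819030762) 2.768263816833496 | [ 0.65006702 -0.15327394] (127.17534637451172, 14.590786933898926) 2.768261432647705
(334, 164, 56, 56) 424.5 [ 0.64682379 -0.09556654] (141.75689697265625, 142.02272033691406) 2.83303165435791 | [ 0.65599561 -0.09832672] (145.32925415039062, 145.60183715820312) 2.8330321311950684
[[ 0.73310105 -0.00425665]
 [ 0.73898086 -0.1739177 ]
 [ 0.41041786 -0.18894331]
 [ 0.40303319 -0.02019146]]
2.7639439030163366 2.6183855286036755
```

```bash
python3 - <<'E'
from h import *
for yaw in (2.7,-177.3):
    q=r.inverse_kinematics([.50,-.1,.42],[180,0,yaw]); print(yaw,q)
q=r.inverse_kinematics([.50,-.1,.42],[180,0,2.7])
yaw=2.7 if q is not None else -177.3
r.reach([.50,-.1,.42],[180,0,yaw])
d=r.snapshot("wrist"); cv2.imwrite("pics/w1.png",d["frame"][:,:,::-1]); np.save("w1.npy",d,allow_pickle=True)
print(r.sense()["clock"],r.sense()["orientation"], -np.array(d["R"]).T@d["t"],d["R"],d["fx"])
E
```

```text
2.7 [-1.51332223e+01 -8.44520305e+00  8.23651885e+01 -2.54444375e-14
  1.06080015e+02  7.21667777e+01]
-177.3 [ -15.13322233   -8.44520305   82.36518851    0.          106.08001454
 -107.83322233]
2.6083 [-1.79988942e+02  1.95715574e-03  2.78927137e+00] [ 0.56568372 -0.09601041  0.39888749] [[ 4.90832033e-02 -9.98794596e-01 -4.39578308e-04]
 [-9.69347329e-01 -4.77421640e-02  2.41011288e-01]
 [-2.40741759e-01 -1.14035020e-02 -9.70522213e-01]] 356.7438890856844
```

View pics/w1.png

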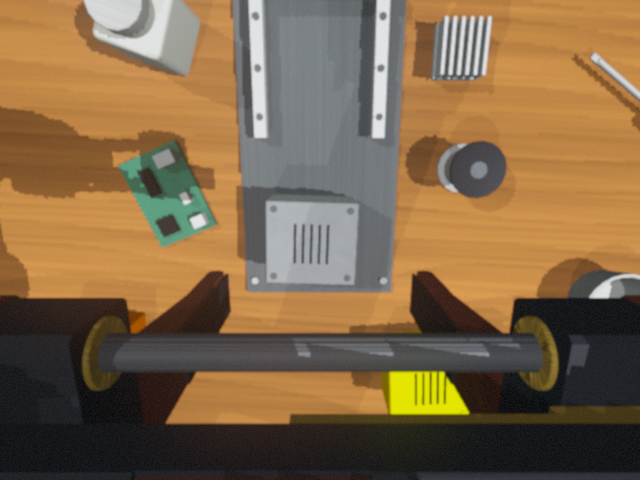

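The wrist view shows the case lid at about (265-358, 200-286) px. The rail tops are at columns 250-268 and 372-390, ending at row 137. I'll measure all of these.

```bash
cat >> h.py <<'E'
def measure(d,out=None,lidguess=None):
    f=d["frame"]; hsv=cv2.cvtColor(f,cv2.COLOR_RGB2HSV); S,V=hsv[...,1],hsv[...,2]
    res={}
    cnts=[]
    m=((S<60)&(V>190)).astype(np.uint8)
    for c in cv2.findContours(m,cv2.RETR_EXTERNAL,cv2.CHAIN_APPROX_NONE)[0]:
        if cv2.contourArea(c)<300: continue
        ce,s,a=rect(d,c,.022)
        if min(s)<22 and max(s)>50: res.setdefault("rails",[]).append((ce,s,a,cv2.boundingRect(c)));cnts.append(c)
    m2=((S<60)&(V>125)&(V<190)).astype(np.uint8); m2=cv2.morphologyEx(m2,cv2.MORPH_OPEN,np.ones((3,3)))
    for c in cv2.findContours(m2,cv2.RETR_EXTERNAL,cv2.CHAIN_APPROX_NONE)[0]:
        if cv2.contourArea(c)<3000: continue
        ce,s,a=rect(d,c,.06)
        if 60<min(s)<100 and max(s)<110: res.setdefault("lid",[]).append((ce,s,a,cv2.boundingRect(c)));cnts.append(c)
    if out:
        g=f[:,:,::-1].copy(); cv2.drawContours(g,cnts,-1,(0,0,255),1); cv2.imwrite(out,g)
    return res
E
python3 - <<'E'
from h import *
d=np.load("w1.npy",allow_pickle=True).item()
f=d["frame"]; print(f[243,270:275],f[260,312],f[240,255],f[100,260],f[100,380],f[200,270:275].tolist())
for k,v in measure(d,"pics/m1.png").items():
    for x in v: print(k,*x)
E
```

```text
[[180 184 186]
 [181 182 187]
 [179 182 185]
 [179 182 185]
 [178 181 185]] [146 149 153] [86 87 86] [226 227 228] [226 228 230] [[127, 129, 131], [123, 125, 128], [123, 126, 127], [122, 124, 128], [123, 125, 127]]
rails [ 0.64602185 -0.15099954] (122.52815246582031, 12.160501480102539) 2.774854898452759 (372, 0, 18, 138)
rails [ 0.64016803 -0.03165773] (122.54751586914062, 12.41818618774414) 2.76438570022583 (249, 0, 18, 138)
lid [ 0.4747276  -0.08197352] (93.25285339355469, 109.0009994506836) 1.0445902347564697 (246, 200, 113, 92)
```

View pics/m1.png

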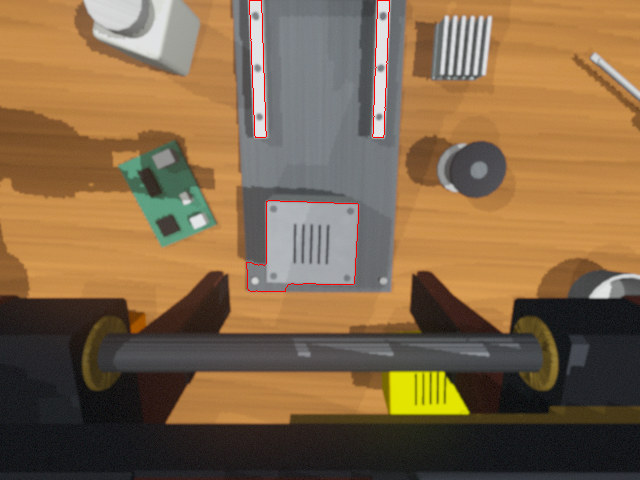

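```bash
sed -i 's/V>125)&(V<190)/V>LT)\&(V<200)/; s/lidguess=None/LT=138/' h.py; cat >> h.py <<'E'
def dockpose(res):
    (a,b)=sorted(res["rails"],key=lambda t:-t[0][1]); th=np.radians((a[2]+b[2])/2)
    A,B=loc(0,th,a[0]),loc(0,th,b[0]); nx=np.mean([A[0]-max(a[1])/2000,B[0]-max(b[1])/2000])
    return wor(np.zeros(2),th,[nx,(A[1]+B[1])/2]),th,A[1]-B[1]
E
python3 - <<'E'
from h import *
d=np.load("w1.npy",allow_pickle=True).item()
o=None
for LT in (132,138,142,146):
  m=measure(d,"pics/m2.png" if LT==138 else None,LT=LT)
  o,th,w=dockpose(m)
  for x in m.get("lid",[]): print(LT,*x,loc(o,th,x[0]),x[2]-np.degrees(th))
print(o,np.degrees(th),w)
E
```

```text
132 [ 0.4789191  -0.09119511] (84.52583312988281, 90.06739044189453) 1.156285285949707 (265, 201, 94, 84) [-0.1027087   0.00806638] -1.6133350133895874
138 [ 0.47932281 -0.09145509] (83.464111328125, 88.47825622558594) 1.077406644821167 (266, 201, 93, 84) [-0.10231802  0.00778719] -1.6922136545181274
142 [ 0.47926328 -0.09137746] (83.2178955078125, 88.3815689086914) 1.1304848194122314 (266, 201, 93, 84) [-0.10237374  0.00786761] -1.639135479927063
146 [ 0.47921967 -0.09150818] (82.87797546386719, 88.23388671875) 0.836860179901123 (266, 201, 92, 84) [-0.10242361  0.00773915] -1.9327601194381714
[ 0.58189759 -0.09428916] 2.7696202993392944 0.1194852701931996
```

View pics/m2.png

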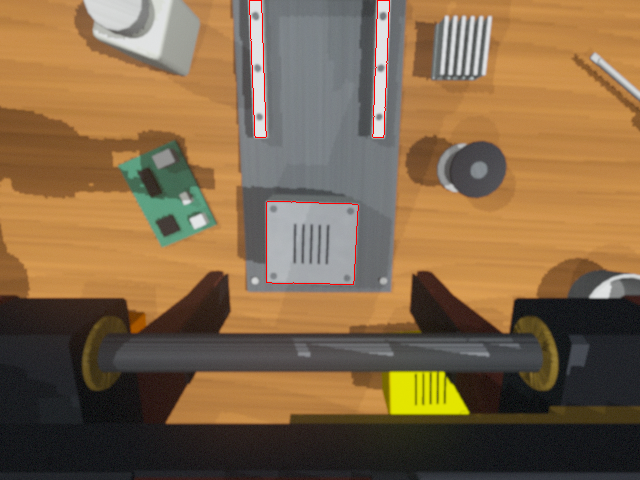

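The case is at dock x -102 mm, y +7.8 mm and about -1.7°, and the measured lane width of 119.5 mm against a nominal 120 agrees. I'll push it right from its left side with closed fingers. That centres it, and the flat contact should also square it.

```bash
cat >> h.py <<'E'
O=np.array([0.58190,-0.09429]); TH=np.radians(2.77); YAW=2.77
def go(x,y,z,speed=.1,yaw=None,line=True):
    w=wor(O,TH,[x,y]); o=[180,0,YAW if yaw is None else yaw]
    (r.servo_line([w[0],w[1],z],o,speed) if line else r.reach([w[0],w[1],z],o))
def st():
    s=r.sense(); p=loc(O,TH,s["tcp_pos"][:2])
    print("t %.2f dock %s z %.4f yaw %.2f F %s open %.4f"%(s["clock"],np.round(p*1000,1),s["tcp_pos"][2],s["orientation"][2],np.round(s["contact_force"],1),s["opening"])); return s
def look(name,LT=138):
    d=r.snapshot("wrist"); m=measure(d,f"pics/{name}.png",LT=LT); o,th,w=O,TH,0
    if len(m.get("rails",[]))==2: o,th,w=dockpose(m); print("dock",np.round(o,4),np.degrees(th),w)
    for l in m.get("lid",[]): print("case",np.round(1000*loc(o,th,l[0]),1),"fixed",np.round(1000*loc(O,TH,l[0]),1),"ang",round(l[2]-np.degrees(th),2),np.round(l[1],1))
    return d
E
python3 - <<'E'
from h import *
r.grab(10); st()
go(-.104,.076,.26,line=False); st()
go(-.104,.076,.204,.08); st()
for y in (.068,.063,.0585):
    go(-.104,y,.204,.02); st()
go(-.104,.08,.204,.08); go(-.104,.06,.35,.2)
st(); d=look("l2")
cv2.imwrite("pics/l2raw.png",d["frame"][:,:,::-1])
E
```

```text
t 3.95 dock [-82.1  -1.7] z 0.4200 yaw 2.70 F [-0.1  0.6  0.5] open 0.0004
t 4.70 dock [-103.5   75.7] z 0.2616 yaw 2.78 F [-0.3  0.1  0.3] open 0.0004
t 5.55 dock [-103.8   76. ] z 0.2044 yaw 2.77 F [ 0.1 -0.1  0.7] open 0.0006
t 6.10 dock [-104.    67.9] z 0.2040 yaw 2.75 F [0.4 0.4 0. ] open 0.0005
t 6.50 dock [-104.   63.] z 0.2039 yaw 2.76 F [0.1 1.7 0.8] open 0.0003
t 6.88 dock [-104.    58.3] z 0.2040 yaw 2.75 F [0.1 1.3 0.6] open 0.0002
t 8.18 dock [-104.1   60. ] z 0.3485 yaw 2.76 F [-0.6 -0.8 -0.8] open 0.0004
dock [ 0.5821 -0.0941] 2.638776421546936 0.11913504322330087
```

View pics/l2.png

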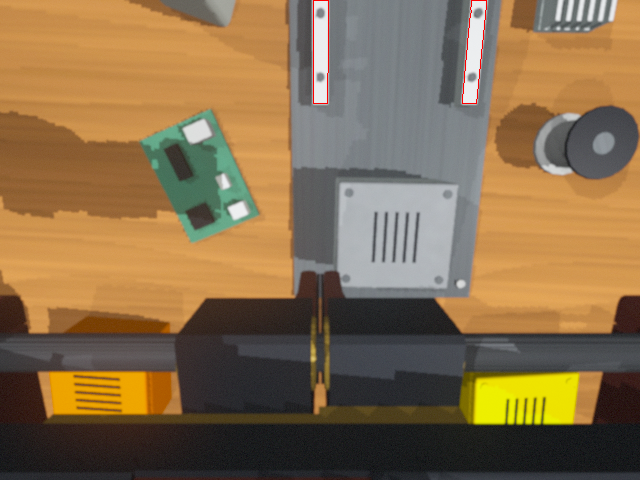

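```bash
python3 - <<'E'
from h import *
go(-.13,0,.37,line=False); st()
for LT in (138,145,150): d=look("l3",LT)
cv2.imwrite("pics/l3raw.png",d["frame"][:,:,::-1]); np.save("l3.npy",d,allow_pickle=True)
E
```

```text
t 8.60 dock [-130.3   -0.6] z 0.3690 yaw 2.66 F [0.6 0.4 0.3] open 0.0006
dock [ 0.5818 -0.0943] 2.8075605630874634 0.11939136559234906
case [-108.6    9.6] fixed [-108.7    9.5] ang -0.94 [ 97.1 104.1]
case [-5.4 36.2] fixed [-5.5 36.2] ang 19.15 [85.1 91.3]
dock [ 0.5818 -0.0943] 2.73142147064209 0.11940558061429943
case [-102.    2.] fixed [-102.1    2.1] ang -0.76 [83.4 88.9]
dock [ 0.5819 -0.0943] 2.6710240840911865 0.11934397708000705
case [-102.2    1.9] fixed [-102.3    2. ] ang -0.96 [83.3 88.6]
```

View pics/l3.png

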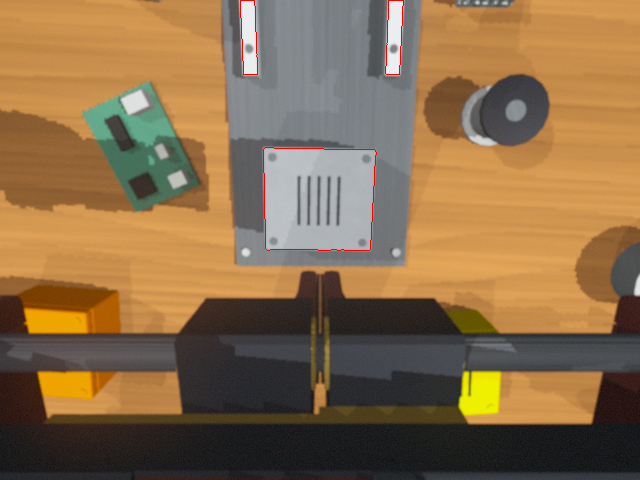

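Now at y +2 mm, -0.9°. I'll push forward part way with flat contact, then look again.

```bash
python3 - <<'E'
from h import *
go(-.177,.002,.25,line=False); go(-.177,.002,.204,.08); st()
go(-.150,.002,.204,.06); st()
for x in (-.13,-.105):
    go(x,.001,.204,.04); st()
go(-.13,.001,.204,.1); go(-.11,0,.37,.2); st(); d=look("l4",147)
E
```

```text
t 10.06 dock [-176.9    2. ] z 0.2040 yaw 2.77 F [ 0.1 -0.7 -0.1] open 0.0003
t 10.66 dock [-149.8    2.1] z 0.2040 yaw 2.78 F [ 0.1  0.  -0.6] open 0.0005
t 11.31 dock [-129.7    1. ] z 0.2040 yaw 2.78 F [ 0.5 -0.6 -0.8] open 0.0002
t 12.08 dock [-104.7    1.1] z 0.2039 yaw 2.78 F [0.1 0.2 0.1] open 0.0004
t 13.47 dock [-110.    0.] z 0.3686 yaw 2.77 F [-0.9 -0.5 -0.4] open 0.0004
dock [ 0.582  -0.0943] 2.773324966430664 0.11937868194181843
case [-50.8   1.7] fixed [-50.7   1.7] ang 0.03 [82.7 88.7]
```

View pics/l4.png

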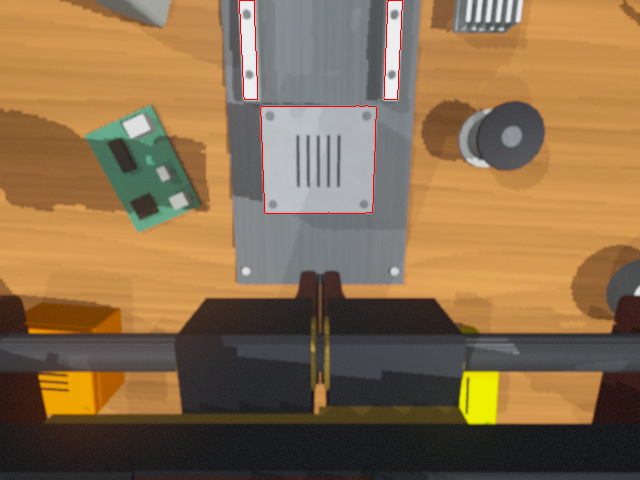

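The case is now square at 0.0°, y +1.7 mm, with its front 9 mm before the mouth. I'll push into the lane with a check part way.

```bash
python3 - <<'E'
from h import *
go(-.13,.0017,.204,.15)
go(-.108,.0017,.204,.08)
for x in (-.08,-.05,-.02): go(x,.0015,.204,.04); st()
go(-.045,.001,.204,.1); go(-.045,0,.37,.2); st(); d=look("l5",147)
E
```

```text
t 16.06 dock [-79.7   1.5] z 0.2039 yaw 2.77 F [ 0.5 -1.2  0.1] open 0.0006
t 16.96 dock [-49.7   1.5] z 0.2040 yaw 2.77 F [-0.2  0.3  0.7] open 0.0003
t 17.86 dock [-19.7   1.6] z 0.2039 yaw 2.77 F [ 0.1 -0.   0.3] open 0.0008
t 19.24 dock [-45.   0.] z 0.3684 yaw 2.77 F [ 0.1  0.7 -1.1] open 0.0005
case [37.2  7.8] fixed [37.2  7.8] ang 0.08 [ 89.6 101.3]
```

View pics/l5.png

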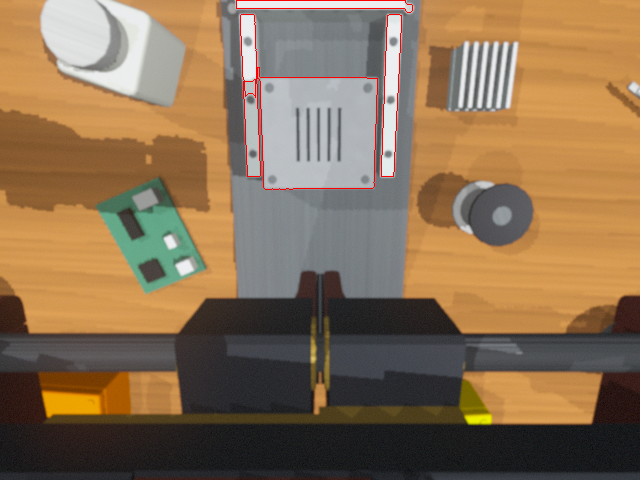

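The lid contour merged with a rail edge on the left, at about (250,90). I'll re-measure from its clean corners.

```bash
python3 - <<'E'
from h import *
d=r.snapshot("wrist"); f=d["frame"]; hsv=cv2.cvtColor(f,cv2.COLOR_RGB2HSV)
m=((hsv[...,1]<60)&(hsv[...,2]>147)&(hsv[...,2]<200)).astype(np.uint8); m=cv2.morphologyEx(m,cv2.MORPH_OPEN,np.ones((19,19)))
for c in cv2.findContours(m,cv2.RETR_EXTERNAL,cv2.CHAIN_APPROX_NONE)[0]:
    if cv2.contourArea(c)<5000: continue
    l=rect(d,c,.06)
    if min(l[1])<60: continue
    print(np.round(1000*loc(O,TH,l[0]),1),l[2]-2.77,l[1],cv2.boundingRect(c))
# stop near edge (top z .034), rails
b=(hsv[...,2]>200)&(hsv[...,1]<60)
for u in (290,350):
    col=np.where(b[:40,u])[0]; print(u,col.min(),col.max(),np.round(1000*loc(O,TH,ray(d,[(u,col.max()+.5)],.034)),1))
print("rail ends",np.round(1000*loc(O,TH,ray(d,[(259.5,177),(381.5,177)],.022)),1))
E
```

```text
[34.2  1.6] 0.013219814300537092 (82.52253723144531, 88.314453125) (261, 76, 116, 113)
290 0 7 [[129.5  23.6]]
350 0 7 [[129.5 -22.9]]
rail ends [[ -1.   54.6]
 [ -0.9 -54.9]]
```

Case at x 34, y +1.6, square. I'll do the last push in fine steps with a force check.

```bash
python3 - <<'E'
from h import *
go(-.045,.0016,.204,.15); go(-.023,.0016,.204,.08); go(.029,.0016,.204,.04); st()
for x in np.arange(.030,.0375,.001):
    go(x,.0016,.204,.02); s=st()
    if abs(s["contact_force"][0])>7: break
go(-.005,.0016,.204,.08); go(-.02,.0,.37,.2); st(); d=r.snapshot("wrist")
f=d["frame"]; hsv=cv2.cvtColor(f,cv2.COLOR_RGB2HSV); cv2.imwrite("pics/l6.png",f[:,:,::-1])
m=((hsv[...,1]<60)&(hsv[...,2]>147)&(hsv[...,2]<200)).astype(np.uint8); m=cv2.morphologyEx(m,cv2.MORPH_OPEN,np.ones((19,19)))
for c in cv2.findContours(m,cv2.RETR_EXTERNAL,cv2.CHAIN_APPROX_NONE)[0]:
    if cv2.contourArea(c)<5000: continue
    l=rect(d,c,.06)
    if min(l[1])>60: print(np.round(1000*loc(O,TH,l[0]),1),l[2]-2.77,l[1],cv2.boundingRect(c))
E
```

```text
t 22.48 dock [29.   1.6] z 0.2039 yaw 2.77 F [-1.9 -0.7  1.2] open 0.0004
t 22.73 dock [29.9  1.6] z 0.2039 yaw 2.77 F [-3.1  0.5  1.5] open 0.0003
t 22.98 dock [31.   1.6] z 0.2039 yaw 2.77 F [-2.1  0.8  1.4] open 0.0005
t 23.23 dock [32.1  1.6] z 0.2038 yaw 2.77 F [-1.2  0.4  1.1] open 0.0004
t 23.48 dock [33.1  1.6] z 0.2038 yaw 2.77 F [-2.2 -0.6 -1.1] open 0.0006
t 23.73 dock [34.1  1.6] z 0.2039 yaw 2.77 F [-0.9  0.6 -0.8] open 0.0007
t 23.98 dock [34.6  1.6] z 0.2039 yaw 2.77 F [-4.8 -0.5  0.9] open 0.0007
t 24.23 dock [35.   1.6] z 0.2039 yaw 2.76 F [-10.    0.2   3.6] open 0.0007
t 25.87 dock [-19.9   0. ] z 0.3683 yaw 2.77 F [1.3 0.7 0.1] open 0.0004
[87.1  1.7] 0.011669139862060529 (82.14698791503906, 88.39061737060547) (259, 35, 119, 118)
```

View pics/l6.png

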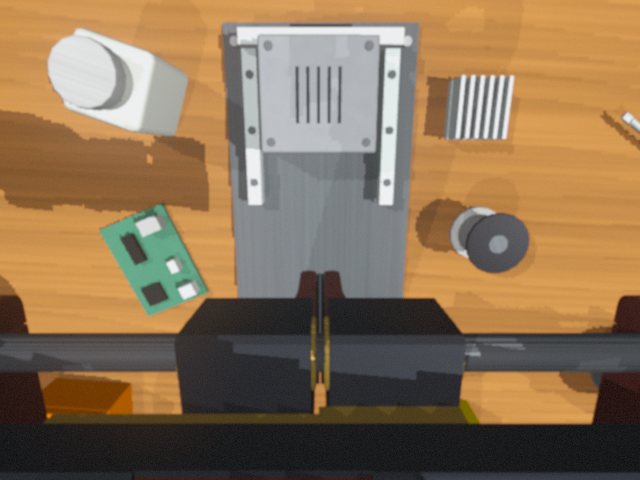

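The picture shows the case at (259-378, 35-153), against the end stop and square between the rails. It measures x 87 mm, y +1.7 mm, 0.0°. The stop was felt at -10 N, and the arm is now clear. Handing in.

```bash
python3 - <<'E'
from h import *
r.wait(.3); st(); r.hand_in()
E
```

```text
t 26.22 dock [-20.   0.] z 0.3693 yaw 2.77 F [-0.   0.3  0.1] open 0.0005
the job is handed in; nothing more can be done
```

The case is home at the end stop, and I handed the job in at 26.2 s of the 51 s allowed; no verdict is reported.

- **What I did:** With the fingers closed, I pushed the case about 6 mm sideways to bring it near the centre line. I then pushed it down the lane on its rear face in three stages, checking with the wrist camera between them. That flat contact also squared it up.
- **Last checks:** The case measured dock x 87.1 mm, y +1.7 mm and 0.0° off the lane heading. The end stop was felt at about 10 N on the final push. The arm was clear above the bench at hand-in.
- **Rails and bystanders:** The force readings gave no sign of rail contact before the end stop. The nearby bystanders look unmoved in the last picture, but I did not measure them. The tin, screwdriver and parts tray were mostly out of that view.
- **Checks that failed or disagreed:**
    - The lid was missed in one picture and its outline merged with the plate or a rail in three measurements; I re-measured each time with a tighter mask.
    - The first top-view estimate of the case angle was -2.4°, against -1.7° from the wrist camera.
    - The last x reading is 1 mm short of the nominal 88, within the camera's 2 mm calibration.

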